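# Lock the yoke of the flask press and start its spindle

## Task

The denture flask is in the bench press and the yoke is down: slide the yoke's lock bolt fully home into its keeper, and then start the spindle without crossing the thread. Turn the T-handle backward (anticlockwise seen from above) until you feel the spindle drop off the start of the thread, then turn it forward one full turn from there, and finish with the handle still gripped in the fingers and held at that turn, not let go. Leave the flask and the other things on the bench where they are.

Things in the scene. Friction and masses are not known exactly. Their poses are not given: they have to be found in the camera images.
- press: Bench flask press, fixed: grey-blue base 150 x 335 x 24, two steel columns at its y = +140 and -142, a blue yoke across their tops (32 wide, top 167 above the bench). Origin on the bench under the spindle's vertical axis; x across the yoke, y along it (hinge column at +y, keeper column at -y), z up. The boss round the spindle on the yoke is 52 dia, its top 180 above the bench.
- spindle_handle: Steel T-handle on top of the spindle: flat bar 60 long x 12 wide x 18 high, on a neck 10 dia and 19 high (below that the screw, 27 dia). Origin at the middle of the bar, on the spindle's axis, 227 to 230 above the bench at the start; x along the bar, z up. It goes round and down with the spindle. Its start angle varies by 2 rad.
- handle_end (a point): point on the T-handle's bar, 28 from its middle, at mid height
- spindle (a joint): turn of the spindle and its handle, rad; clockwise seen from above (forward, screwing in) is positive; counts past a turn. Its zero is arbitrary and says nothing of where the thread starts. Right-hand single-start thread of 6 mm pitch. Takes about 0.03 N m to turn and stays where left.
- pressure_foot (a joint): sink of the spindle and its foot, m, down positive. Starts loose on the nut's thread at 0 to 3 mm. Turned backward it climbs to about 0, then falls to about 6 mm at the thread's start (within half a turn); turned on backward it climbs again. Forward from there it sinks 6 mm a turn, to 28 at most. Its weight (0.5 kg) drops it once the fingers ease off the bar; a grip or turning push can hold it up.
- lock_bolt (a joint): travel of the lock bolt, m: 0 fully withdrawn, 0.030 fully home in the keeper (a stop). It starts within 8 mm of withdrawn. Sliding friction about 2 N; stays where left.
- lock_knob (a point): middle of the lock bolt's upright black knob (15 dia, 24 high) on top of the yoke, 210 above the bench; 72 from the spindle's axis towards the press's -y when withdrawn. The bolt slides along the press's -y, away from the spindle. The guides before and behind the knob are 28 wide and reach 189 above the bench: keep fingertips above that.
- yoke (a joint): lift of the yoke about its hinge pin, rad: 0 down on its shoulder (as it starts), positive lifted
- flask: brass denture flask in two halves, 104 x 96 (with ears 110) x 62 high, on the press bed under the spindle; origin under its centre
- plaster_cast: bystander: white plaster dental cast, 58 x 62 x 26 high; origin under its centre
- base_former: bystander: amber rubber base former, round, 60 dia x 42 high; origin under its centre
- mixing_bowl: bystander: black rubber plaster bowl, 132 dia x 85 high; origin under its centre
- dropper_bottle: bystander: small pink bottle with white cap, 40 dia x 95 high; origin under its centre
- wash_bottle: bystander: white squeeze bottle, 70 dia, 165 to the cap and 225 to its bent nozzle; origin under its centre
- spatula: bystander: plaster spatula lying flat, 210 long; origin under its centre
- plaster_knife: bystander: plaster knife with wooden handle lying flat, about 190 long; origin near its middle

How it is judged:
On the way, in this order (a step that is already met when the one before it is completed fails the run):
1. the lock bolt is home in its keeper (value of joint lock_bolt above 0.0265 m), for 0.2 s.
2. turned backward, the spindle has dropped off the start of the thread (value of joint pressure_foot above 0.0042 m and value of joint spindle between -0.9 and 1.1 rad), for 0.1 s.
At the end, for the whole second after the job is handed in: The lock bolt is home (at least 26.5 of its 30 mm), the yoke is down (under 0.02 rad), the spindle has dropped and been turned forward one turn (sunk 12 mm, give or take 1.7 mm, which is a bit over a quarter turn), it is still, and the fingers grip its handle with more than 3 N (value of joint lock_bolt above 0.0265 m and value of joint yoke below 0.02 rad and value of joint pressure_foot between 0.0103 and 0.0137 m and contact force between the fingers and spindle_handle above 3 N and velocity of joint spindle between -0.15 and 0.15 rad/s and velocity of joint pressure_foot between -0.01 and 0.01 m/s); the arm keeps its last pose, push and grip.
It fails at once if the flask is shifted in the press (distance of flask from where it was at the start of the episode above 0.015 m).
It fails at once if a bystander on the bench is disturbed (moved over 30 mm) (distance of any of plaster_cast, base_former, mixing_bowl, dropper_bottle, wash_bottle, spatula, plaster_knife from where it was at the start of the episode above 0.03 m).
It also fails if it takes over 72 s, if anything falls off the work surface, if the arm or the gripper's body presses on something with over 40 N, if the wrist force passes 120 N, or if a joint passes its speed limit or range.

## Robot

A 6-joint arm with a two-finger parallel gripper is mounted at the origin on the work surface. World frame = base frame: x ahead of the robot, y to its left, z up, the work surface at z = 0. Lengths are in m, angles in rad, forces in N, time in s.
With the tool pointing down it reaches from about 0.3 to 0.85 m from the base axis. Payload 5.4 kg.
Tool frame: the origin (TCP) lies at the very end of the fingers, on their centre line; the grasp point (between the pads) lies 19 mm behind it; z points along the fingers, y is the line along which they close (so a half turn about z gives the same grasp; the last joint's range is limited). The gripper opens to 85 mm and grips with 20 to 120 N. Pads are 22 mm wide; open, the fingers measure 114 mm over their backs; the gripper's body (76 mm by 85 mm) begins 54 mm behind the grasp point. The pads swing forward as they close: fully open they stand 13 mm farther back than shut.
Start: joints at [-1.344, 0.158, 1.597, -0, 1.386, -0.21], TCP at [0.243, -0.521, 0.211] pointing down, gripper open.
Joint ranges: [-2.91, 2.91], [-0.94, 2.29], [0.18, 2.7], [-1.29, 4.43], [0.17, 2.64], [-3, 3]. Speed limits (rad/s): [2.57, 2.57, 3.14, 3.14, 3.14, 3.14].

## Interface

Orientations are given as a rotation vector (axis times angle).
In Python, from station import robot gives the robot as it stands.
- The arm moves only by the tool arm_command, never from a script. Its argument "series" is a list of rows, each a list of 7 numbers: the shift along the tool's x, y, z in cm, then the turn, a rotation vector about the tool's x, y, z in degrees, then the gripper's target within -1 to 1 (fully open at 1, half-way at 0, shut at -1). A call has 1 to 8 rows; each row is the pose to reach, as a shift and turn from the pose commanded when the call began, along the tool's axes at that moment; what a row does not reach only later rows make up. A row lasts 1/8 s, in which the tool goes at most 62.5 mm and 10.7 degrees, less where a joint would pass 70% of its speed; a pose out of reach is approached as far as the arm can. A call with a gripper value outside its range is refused whole. The fingers move at their own pace and stop on an object; the grip force is fixed at half the most. Time passes only in rows, so rows that repeat a pose let the fingers close. It gives the time, the measured TCP pose, the force, the opening and the grip force at its end, in the units of the state.
- robot.get_obs(): the state, without advancing time (a new reading comes with each control period).
- robot.snapshot(name): name is "side" or "top"; returns a dict with "pixels" (480x640x3 uint8, red, green, blue), "fx", "fy", "cx", "cy" (pixels), "position" and "orientation" of the camera in the world. Camera axes: x right, y down, z forward; pixel columns grow to the right and rows downward; lengths in m; the calibration is good to about 2 mm. A picture is of the moment at which its call begins. There is no depth.
- robot.close_job(): hands the job in; it is judged then, once.
The state is a dict: "time": time; "joint_positions": joint angles; "qd": joint speeds; "joint_torque": joint torques, N m; "ee_pos": TCP position; "eef_rot": TCP orientation; "force": force on the tool from outside, world axes, zero at the start; "ft_torque": the same for the moment, N m; "finger_gap": finger opening in m; "gripper_force": force on a finger pad.
Only numpy, scipy, OpenCV 4.12 (cv2) and the standard library are available. Lean on these libraries where they do the work, as an engineer would, in place of code of your own. Each camera call takes 0.05 s, during which the arm holds its last target. There are 200 camera calls.

## Working session

There is one attempt and no reset: what is moved stays moved. The work goes in short steps, Python scripts to look and compute and a tool call to move; the robot and the scene stay as the last step left them, time stands still between calls to the robot, and variables do not carry over. Pictures are saved under pics/ and viewed, at most 10 in all, crops included, and the job is handed in when it is done.

Besides the shell and the picture viewer there is one more tool, called after "Call:" by a JSON object that holds its "fn" and its "kwargs", one argument or row to a line. arm_command: Moves the arm, as the interface text tells. Its arguments: {"type":"object","properties":{"series":{"type":"array","items":{"type":"array","items":{"type":"number"}}}},"required":["series"]}

```bash
mkdir -p pics; cat > h.py <<'E'
import numpy as np, cv2
from scipy.spatial.transform import Rotation as R
from station import robot
def snap(n,f=None):
    s=robot.snapshot(n)
    if f: cv2.imwrite('pics/'+f,s['pixels'][:,:,::-1])
    return s
def rot(s):
    o=np.array(s['orientation'],float)
    return o if o.shape==(3,3) else (R.from_rotvec(o).as_matrix() if o.size==3 else R.from_quat(o).as_matrix())
def ray(s,u,v):
    return np.array(s['position']),rot(s)@np.array([(u-s['cx'])/s['fx'],(v-s['cy'])/s['fy'],1])
def onz(s,u,v,z):
    p,d=ray(s,u,v); return p+d*(z-p[2])/d[2]
def proj(s,P):
    c=rot(s).T@(np.array(P)-s['position']); return s['fx']*c[0]/c[2]+s['cx'],s['fy']*c[1]/c[2]+s['cy']
E
python3 - <<'E'
from h import *
for n in('top','side'):
    s=snap(n,n+'0.png'); print(n,s['position'],s['orientation'],s['fx'],s['cx'],s['cy'])
print(robot.get_obs())
E
```

```text
top [0.27761161 0.04471404 1.57882954] [-2.06261574  2.15208918 -0.22810435] 587.6353261978502 320.7465554694006 234.8269974221528
side [0.28794523 0.73963638 0.92266763] [-0.46762731  2.73376217 -1.12309664] 465.6711453992879 313.7790076227385 243.42648670134614
{'time': 0.1, 'joint_positions': array([-1.34403307e+00,  1.58988142e-01,  1.59809399e+00, -3.47335890e-06,
        1.38625175e+00, -2.10088137e-01]), 'qd': array([-0.00012435, -0.00142844, -0.00294649,  0.00015374, -0.0001558 ,
       -0.00132224]), 'joint_torque': array([ 7.62260970e-04, -3.96990466e+01, -3.32337141e+01, -2.14780771e-04,
        4.20428929e-03,  5.92053979e-06]), 'ee_pos': array([ 0.24312747, -0.5204244 ,  0.20992039]), 'eef_rot': array([-3.06524780e+00, -6.80384811e-01,  2.81504676e-05]), 'force': array([0.03235173, 0.38087338, 0.63067509]), 'ft_torque': array([ 0.06085682,  0.03779338, -0.01110007]), 'gripper_force': 0.0, 'finger_gap': 0.085495458724397}
```

View pics/top0.png

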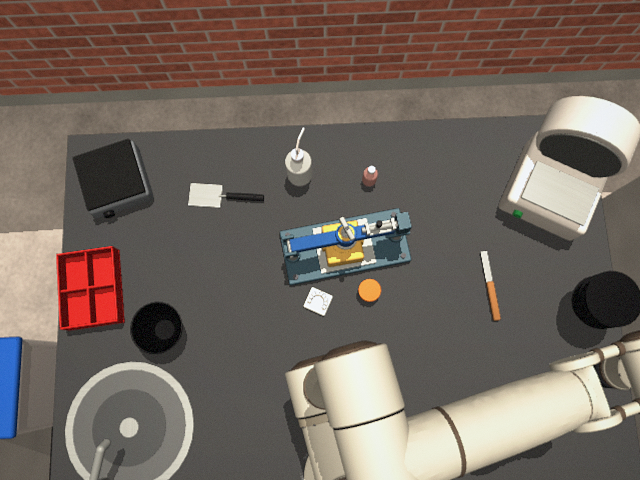

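View pics/side0.png

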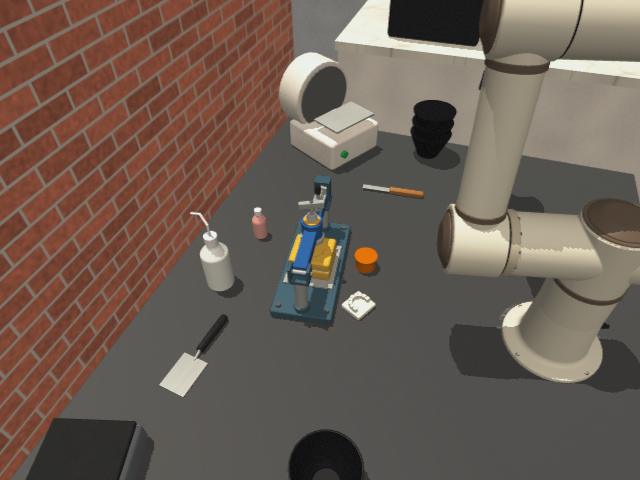

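The top view shows the press at about (345,247), with its handle at (346,228) and the knob near (379,226). The keeper is on the right, which is world -y. I'll zoom in on the press.

```bash
python3 - <<'E'
from h import *
s=snap('top'); t=snap('side')
a=cv2.resize(s['pixels'][195:295,270:420],None,fx=5,fy=5,interpolation=cv2.INTER_CUBIC)
cv2.imwrite('pics/topc.png',a[:,:,::-1])
b=cv2.resize(t['pixels'][170:330,265:365],None,fx=3.75,fy=3.75,interpolation=cv2.INTER_CUBIC)
cv2.imwrite('pics/sidec.png',b[:,:,::-1])
E
```

```text
(no output)
```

View pics/topc.png

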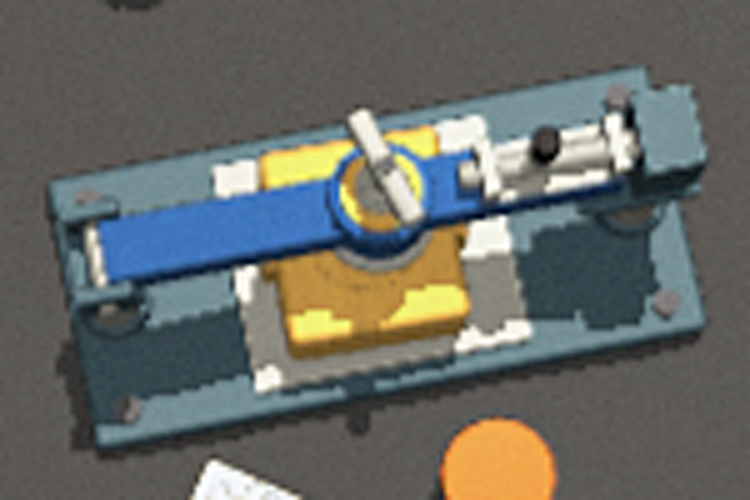

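View pics/sidec.png

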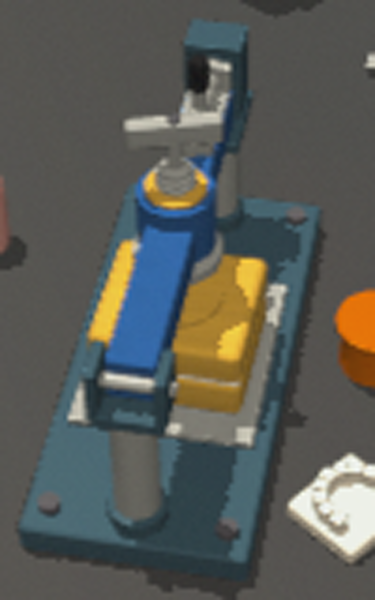

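The close-ups show the bar running from (362,115) to (412,215) in the top crop and from (125,130) to (222,122) in the side crop. The knob top is at (545,140) in the top crop. Now I'll cast rays through these.

```bash
cat >> h.py <<'E'
def tri(s,a,t,b):
    p,d=ray(s,*a);q,e=ray(t,*b);d=d/np.linalg.norm(d);e=e/np.linalg.norm(e)
    k=np.linalg.lstsq(np.c_[d,-e],q-p,rcond=None)[0]
    return (p+d*k[0]+q+e*k[1])/2,np.linalg.norm(p+d*k[0]-q-e*k[1])
E
python3 - <<'E'
from h import *
np.set_printoptions(precision=4,suppress=True)
s=snap('top'); t=snap('side')
T=lambda x,y:(270+(x+.5)/5-.5,195+(y+.5)/5-.5)
S=lambda x,y:(265+(x+.5)/3.75-.5,170+(y+.5)/3.75-.5)
e1=onz(s,*T(362,116),.2375);e2=onz(s,*T(413,215),.2375)
print('bar',e1,e2,np.linalg.norm(e1-e2),(e1+e2)/2,np.degrees(np.arctan2(*(e2-e1)[1::-1])))
print('bar tri',tri(s,T(388,165),t,S(175,122)))
k=onz(s,*T(546,138),.221);print('knob',k,'boss',onz(s,*T(384,199),.18))
print('knob tri',tri(s,T(546,138),t,S(200,58)))
c=[onz(s,*T(*p),.024)[:2] for p in((50,187),(642,68),(706,328),(100,447))]
print('base',c,[np.linalg.norm(c[i]-c[i-3]) for i in range(4)],np.mean(c,0))
# yoke axis from blue mask edges
h=cv2.cvtColor(s['pixels'],cv2.COLOR_RGB2HSV); m=cv2.inRange(h,(105,150,60),(125,255,255))
m[:, :285]=0;m[:,335:]=0; m[:195]=0;m[295:]=0
ys,xs=np.nonzero(m); P=np.array([onz(s,x,y,.167)[:2] for x,y in zip(xs,ys)])
v=np.linalg.svd(P-P.mean(0))[2][0]; print('yoke',P.mean(0),v,len(P))
E
```

```text
bar [ 0.6097 -0.0135  0.2375] [ 0.5612 -0.0349  0.2375] 0.053076328988765 [ 0.5855 -0.0242  0.2375] -156.20821163281676
bar tri (array([ 0.5855, -0.0249,  0.2333]), np.float64(0.0021134373717180575))
knob [ 0.5993 -0.101   0.221 ] boss [ 0.5819 -0.0246  0.18  ]
knob tri (array([ 0.597 , -0.101 ,  0.2234]), np.float64(0.0033639032069071395))
base [array([0.6303, 0.1483]), array([ 0.683, -0.177]), array([ 0.5377, -0.2012]), array([0.4874, 0.1255])] [np.float64(0.32956063432236965), np.float64(0.1473288022425675), np.float64(0.3305775556349171), np.float64(0.1446699425379223)] [ 0.5846 -0.0261]
yoke [0.5712 0.0588] [-0.1436  0.9896] 564
```

```bash
cat >> h.py <<'E'
def go(P,az=None):
    """shift (cm, tool axes) to world P; turn about tool z (deg) bringing tool y to azimuth az mod 180"""
    o=robot.get_obs(); M=R.from_rotvec(o['eef_rot']).as_matrix()
    d=100*M.T@(np.array(P)-o['ee_pos']); y=np.degrees(np.arctan2(M[1,1],M[0,1]))
    print('shift cm',d.round(2),'y az',y.round(1),'tilt',M[2].round(3),'j',o['joint_positions'].round(2),'t',o['time'])
    if az is not None:
        a=-((az-y+90)%180-90); print('turn about z',round(a,1),'or',round(a-np.sign(a)*180,1))
E
python3 - <<'E'
from h import *
go([.597,-.101,.30],8.9)
E
```

```text
shift cm [ 49.82 -23.08  -8.93] y az -65.0 tilt [ 0.    -0.001 -1.   ] j [-1.34  0.16  1.6   0.    1.39 -0.21] t 0.3
turn about z -73.9 or 106.1
```

Call:
{"fn": "arm_command", "kwargs": {
  "series": [
    [0,0,-5,0,0,0,1],
    [5.5,-2.5,-9,0,0,-9,1],
    [11,-5,-9,0,0,-18,1],
    [16.5,-7.6,-9,0,0,-27,1],
    [22,-10.2,-9,0,0,-36,1],
    [27.5,-12.7,-9,0,0,-45,1],
    [33,-15.3,-9,0,0,-54,1],
    [38.5,-17.8,-9,0,0,-63,1]
  ]
}}

```text
time: 1.3
ee_pos: [0.5178, -0.195, 0.3009]
eef_rot: [2.253, 2.189, 0.0]
force: [0.2, -0.4, -0.4]
finger_gap: 0.0855
gripper_force: 0.0
```

```bash
python3 - <<'E'
from h import *
go([.597,-.101,.30],8.9)
E
```

```text
shift cm [9.63 7.64 0.09] y az -1.7 tilt [-0.  0. -1.] j [-0.58  0.06  1.53 -0.    1.55 -0.55] t 1.3
turn about z -10.6 or 169.4
```

Call:
{"fn": "arm_command", "kwargs": {
  "series": [
    [3.2,2.5,0,0,0,-5,1],
    [6.4,5,0,0,0,-10.6,1],
    [9.6,7.6,0,0,0,-10.6,1],
    [9.6,7.6,0,0,0,-10.6,1],
    [9.6,7.6,0,0,0,-10.6,1]
  ]
}}

```text
time: 1.92
ee_pos: [0.5957, -0.1038, 0.3006]
eef_rot: [-2.048, -2.382, 0.001]
force: [0.7, -0.7, -0.3]
finger_gap: 0.0853
gripper_force: 0.0
```

```bash
python3 - <<'E'
from h import *
go([.597,-.101,.195],8.9)
E
```

```text
shift cm [ 0.26  0.17 10.56] y az 8.6 tilt [-0.    -0.001 -1.   ] j [-0.37  0.19  1.38 -0.    1.57 -0.52] t 1.925
turn about z -0.3 or 179.7
```

Call:
{"fn": "arm_command", "kwargs": {
  "series": [
    [0.2,0.1,4,0,0,0,1],
    [0.2,0.1,8,0,0,0,1],
    [0.2,0.1,10.5,0,0,0,1],
    [0.2,0.1,10.5,0,0,0,0],
    [0.2,0.1,10.5,0,0,0,-1],
    [0.2,0.1,10.5,0,0,0,-1],
    [0.2,0.1,10.5,0,0,0,-1],
    [0.2,0.1,10.5,0,0,0,-1]
  ]
}}

```text
time: 2.92
ee_pos: [0.5979, -0.1017, 0.1974]
eef_rot: [2.046, 2.38, 0.002]
force: [1.9, 0.5, 3.9]
finger_gap: 0.0095
gripper_force: 58.7
```

```bash
python3 - <<'E'
from h import *
t=snap('side'); a=cv2.resize(t['pixels'][130:250,260:380],None,fx=5,fy=5,interpolation=cv2.INTER_CUBIC)
cv2.imwrite('pics/s2.png',a[:,:,::-1])
E
```

```text
(no output)
```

View pics/s2.png

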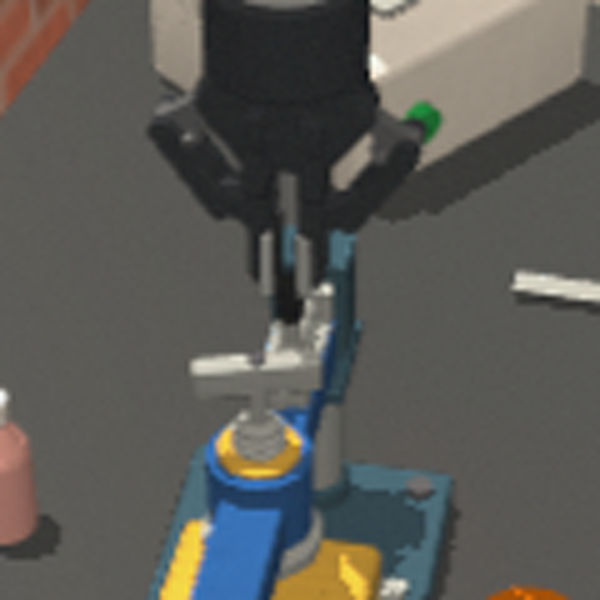

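The picture shows the pads closed on the knob at about (290,290). Next I slide it along the press's -y, which is tool -x.

Call:
{"fn": "arm_command", "kwargs": {
  "series": [
    [-0.5,0,0,0,0,0,-1],
    [-1,0,0,0,0,0,-1],
    [-1.5,0,0,0,0,0,-1],
    [-1.9,0,0,0,0,0,-1],
    [-2.3,0,0,0,0,0,-1],
    [-2.3,0,0,0,0,0,-1]
  ]
}}

```text
time: 3.72
ee_pos: [0.6014, -0.1243, 0.1974]
eef_rot: [2.046, 2.38, 0.003]
force: [2.3, 1.2, 5.2]
finger_gap: 0.0094
gripper_force: 58.9
```

Call:
{"fn": "arm_command", "kwargs": {
  "series": [
    [-0.2,0,0,0,0,0,-1],
    [-0.4,0,0,0,0,0,-1],
    [-0.4,0,0,0,0,0,-1]
  ]
}}

```text
time: 4.1
ee_pos: [0.6015, -0.1247, 0.1973]
eef_rot: [-2.045, -2.382, -0.009]
force: [0.2, 10.7, 8.8]
finger_gap: 0.0096
gripper_force: 59.4
```

The bolt hit its stop (10.7 N in y) with the knob about 101 mm from the axis, so it is home. I release and lift.

Call:
{"fn": "arm_command", "kwargs": {
  "series": [
    [-0.1,0,0,0,0,0,-1],
    [-0.1,0,0,0,0,0,-1],
    [0.3,0,0,0,0,0,0],
    [0.3,0,0,0,0,0,1],
    [0.3,0,0,0,0,0,1],
    [0.3,0,-5,0,0,0,1],
    [0.3,0,-10,0,0,0,1],
    [0.3,0,-10,0,0,0,1]
  ]
}}

```text
time: 5.1
ee_pos: [0.6025, -0.1265, 0.3014]
eef_rot: [2.042, 2.375, 0.004]
force: [0.5, 0.0, 0.8]
finger_gap: 0.0854
gripper_force: 0.0
```

```bash
python3 - <<'E'
from h import *
go([.5853,-.0245,.29],113.8)
E
```

```text
shift cm [10.35 -0.18  1.09] y az 8.6 tilt [-0.005  0.008 -1.   ] j [-0.4   0.21  1.36 -0.    1.56 -0.55] t 5.1
turn about z 74.8 or -105.2
```

Call:
{"fn": "arm_command", "kwargs": {
  "series": [
    [2,0,0.5,0,0,10,1],
    [4,0,1,0,0,20,1],
    [6,0,1,0,0,30,1],
    [8,-0.1,1,0,0,40,1],
    [10.3,-0.2,1,0,0,50,1],
    [10.3,-0.2,1,0,0,60,1],
    [10.3,-0.2,1,0,0,70,1],
    [10.3,-0.2,1,0,0,74.8,1]
  ]
}}

```text
time: 6.1
ee_pos: [0.5823, -0.0238, 0.2842]
eef_rot: [-3.074, -0.642, 0.004]
force: [0.2, 0.4, -0.4]
finger_gap: 0.0852
gripper_force: 0.0
```

Call:
{"fn": "arm_command", "kwargs": {
  "series": [
    [0,0,0,0,0,0,1],
    [0,0,0,0,0,0,1]
  ]
}}

```text
time: 6.35
ee_pos: [0.5826, -0.0237, 0.285]
eef_rot: [-3.073, -0.65, 0.002]
force: [-0.3, -0.1, 0.9]
finger_gap: 0.0853
gripper_force: 0.0
```

```bash
python3 - <<'E'
from h import *
go([.5853,-.0245,.2095],113.8)
t=snap('side'); a=cv2.resize(t['pixels'][130:250,260:380],None,fx=5,fy=5,interpolation=cv2.INTER_CUBIC)
cv2.imwrite('pics/s3.png',a[:,:,::-1])
E
```

```text
shift cm [0.22 0.19 7.55] y az -66.1 tilt [-0.001 -0.001 -1.   ] j [-0.25  0.14  1.47 -0.    1.53  0.91] t 6.35
turn about z 0.1 or -179.9
```

View pics/s3.png

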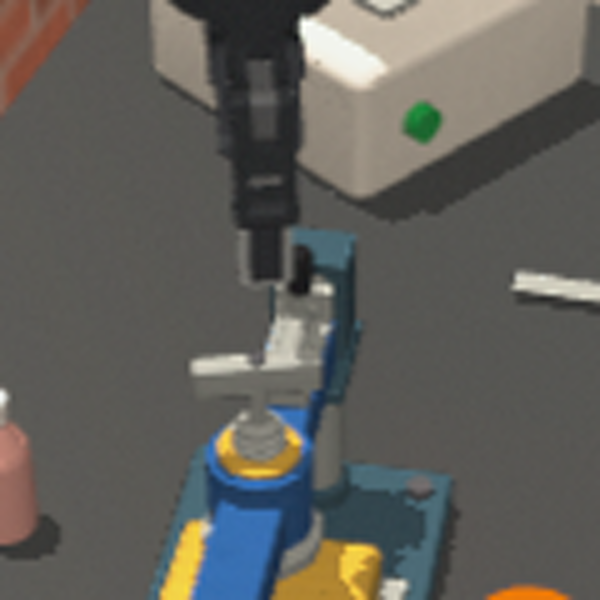

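The knob, at (300,265), now stands against the keeper and the bar is clear below the gripper. I descend and grip it.

Call:
{"fn": "arm_command", "kwargs": {
  "series": [
    [0.2,0.2,3,0,0,0,1],
    [0.2,0.2,5.5,0,0,0,1],
    [0.2,0.2,7.5,0,0,0,1],
    [0.2,0.2,7.5,0,0,0,0],
    [0.2,0.2,7.5,0,0,0,-0.7],
    [0.2,0.2,7.5,0,0,0,-1],
    [0.2,0.2,7.5,0,0,0,-1],
    [0.2,0.2,7.5,0,0,0,-1]
  ]
}}

```text
time: 7.4
ee_pos: [0.5859, -0.0243, 0.212]
eef_rot: [-3.074, -0.649, -0.002]
force: [-0.2, 2.1, 5.5]
finger_gap: 0.0091
gripper_force: 58.8
```

```bash
cat >> h.py <<'E'
def prof(f=None):
    t=snap('side',f); g=t['pixels'][200:224,308:316].mean((1,2)); print(g.astype(int)); return t
E
python3 - <<'E'
from h import *
prof()
E
```

```text
[ 57  56  55  54  57  67 110 102 101  93  96  93 112 120 114 126 127 116
 125 124 125 119 118 121]
```

Call:
{"fn": "arm_command", "kwargs": {
  "series": [
    [0,0,0,0,0,-9,-1],
    [0,0,-0.04,0,0,-18,-1],
    [0,0,-0.05,0,0,-27,-1],
    [0,0,-0.06,0,0,-36,-1],
    [0,0,-0.07,0,0,-40,-1],
    [0,0,-0.07,0,0,-40,-0.4],
    [0,0,-0.07,0,0,-40,-0.4],
    [0,0,-0.07,0,0,-40,-0.4]
  ]
}}

```text
time: 8.45
ee_pos: [0.5854, -0.0248, 0.2111]
eef_rot: [-2.667, -1.66, 0.001]
force: [0.5, -0.1, 0.0]
finger_gap: 0.0256
gripper_force: 0.0
```

```bash
python3 - <<'E'
from h import *
t=prof()
a=cv2.resize(t['pixels'][130:250,260:380],None,fx=5,fy=5,interpolation=cv2.INTER_CUBIC)
cv2.imwrite('pics/s4.png',a[:,:,::-1])
print(robot.get_obs()['finger_gap'])
E
```

```text
[ 79  84  94 108 106 102  97  97  96  95  98  91 104 108 116 140 136 122
 130 119 130 117 132 133]
0.025759081830751228
```

View pics/s4.png

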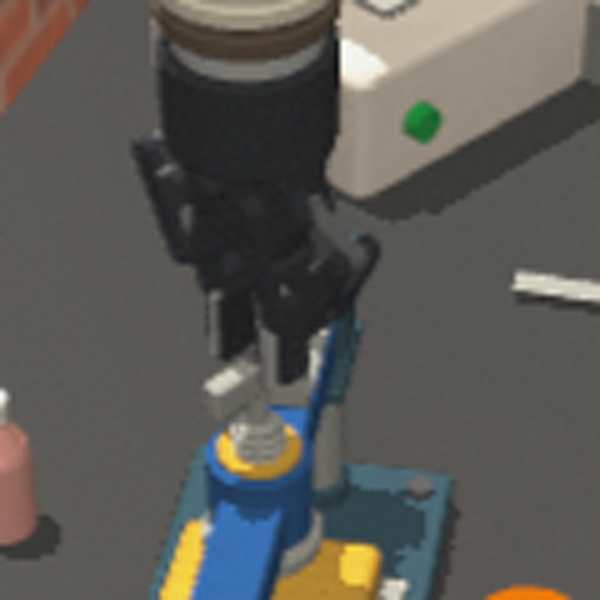

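The bar has turned about 40° anticlockwise, and the screw still stands proud of the ring at (258,415), so it has not dropped yet. From here I track the exposed screw numerically.

```bash
cat >> h.py <<'E'
def screw():
    t=snap('side'); p=t['pixels'][206:226,303:321]; h=cv2.cvtColor(p,cv2.COLOR_RGB2HSV)
    m=(h[:,:,1]<50)&(h[:,:,2]>70); print('screw rows',m.sum(1),'yellow',((h[:,:,0]>15)&(h[:,:,0]<35)&(h[:,:,1]>90)).sum(1)); return t
E
python3 - <<'E'
from h import *
screw()
E
```

```text
screw rows [15 18 18 18 18 10 12 13 14 14 13 10 11  9 10  7  1  0  0  2] yellow [ 0  0  0  0  0  0  0  0  0  1  3  4  5  6  7  9 12 13 11  6]
```

Call:
{"fn": "arm_command", "kwargs": {
  "series": [
    [0,0,0,0,0,0,-1],
    [0,0,0,0,0,0,-1],
    [0,0,0,0,0,0,-1],
    [0,0,-0.02,0,0,-10,-1],
    [0,0,-0.04,0,0,-20,-1],
    [0,0,-0.05,0,0,-30,-1],
    [0,0,-0.07,0,0,-40,-1],
    [0,0,-0.07,0,0,-40,-1]
  ]
}}

```text
time: 9.55
ee_pos: [0.586, -0.0247, 0.2123]
eef_rot: [1.94, 2.47, 0.001]
force: [2.1, -0.1, 0.6]
finger_gap: 0.0096
gripper_force: 59.2
```

Call:
{"fn": "arm_command", "kwargs": {
  "series": [
    [0,0,0,0,0,0,-0.4],
    [0,0,0,0,0,0,-0.4],
    [0,0,0,0,0,0,-0.4]
  ]
}}

```text
time: 9.93
ee_pos: [0.5854, -0.0246, 0.2121]
eef_rot: [-1.939, -2.472, 0.0]
force: [0.2, 1.0, 0.2]
finger_gap: 0.0255
gripper_force: 0.0
```

```bash
python3 - <<'E'
from h import *
screw(); go([.5853,-.0245,.211])
E
```

```text
screw rows [18 18 18 18 18 10 12 13 14 13 12 10 11 10 11  9  5  0  0  1] yellow [ 0  0  0  0  0  0  0  0  0  0  4  6  6  5  6  7  9 13 11  6]
shift cm [ 0.01 -0.01  0.12] y az 13.8 tilt [ 0. -0. -1.] j [-0.25  0.19  1.56  0.    1.39 -0.49] t 9.975
```

Call:
{"fn": "arm_command", "kwargs": {
  "series": [
    [0,0,0,0,0,0,-1],
    [0,0,0,0,0,0,-1],
    [0,0,0,0,0,0,-1],
    [0,0,0,0,0,-10,-1],
    [0,0,0,0,0,-20,-1],
    [0,0,0,0,0,-30,-1],
    [0,0,0,0,0,-40,-1],
    [0,0,0,0,0,-40,-1]
  ]
}}

```text
time: 10.98
ee_pos: [0.5861, -0.0244, 0.2125]
eef_rot: [0.977, 2.984, 0.001]
force: [4.1, 3.0, 0.8]
finger_gap: 0.0095
gripper_force: 59.2
```

Call:
{"fn": "arm_command", "kwargs": {
  "series": [
    [0,0,0,0,0,0,-0.4],
    [0,0,0,0,0,0,-0.4],
    [0,0,0,0,0,0,-0.4]
  ]
}}

```text
time: 11.35
ee_pos: [0.5852, -0.0247, 0.212]
eef_rot: [-0.976, -2.985, 0.001]
force: [0.1, 0.1, -0.1]
finger_gap: 0.026
gripper_force: 0.0
```

```bash
python3 - <<'E'
from h import *
screw(); go([.5853,-.0245,.212])
E
```

```text
screw rows [17 18 18 18 18 18 17 16 15 13 12 10 10 10 10  9  5  0  0  2] yellow [ 0  0  0  0  0  0  0  0  0  0  3  5  5  5  6  7  9 13 11  6]
shift cm [0.01 0.02 0.  ] y az 53.8 tilt [ 0.001 -0.    -1.   ] j [-0.25  0.19  1.56 -0.    1.39 -1.19] t 11.4
```

Call:
{"fn": "arm_command", "kwargs": {
  "series": [
    [0,0,0,0,0,0,-1],
    [0,0,0,0,0,0,-1],
    [0,0,0,0,0,0,-1],
    [0,0,0,0,0,-10,-1],
    [0,0,0,0,0,-20,-1],
    [0,0,0,0,0,-30,-1],
    [0,0,0,0,0,-40,-1],
    [0,0,0,0,0,-40,-1]
  ]
}}

```text
time: 12.4
ee_pos: [0.5856, -0.0242, 0.2112]
eef_rot: [0.103, -3.14, -0.001]
force: [4.9, 2.2, -4.8]
finger_gap: 0.0093
gripper_force: 58.7
```

Call:
{"fn": "arm_command", "kwargs": {
  "series": [
    [0,0,0,0,0,0,-0.4],
    [0,0,0,0,0,0,-0.4],
    [0,0,0,0,0,0,-0.4]
  ]
}}

```text
time: 12.78
ee_pos: [0.5855, -0.0249, 0.2125]
eef_rot: [0.104, -3.14, 0.001]
force: [0.3, -0.5, 0.3]
finger_gap: 0.0253
gripper_force: 0.0
```

```bash
python3 - <<'E'
from h import *
t=screw(); go([.5853,-.0245,.212])
a=cv2.resize(t['pixels'][130:250,260:380],None,fx=5,fy=5,interpolation=cv2.INTER_CUBIC)
cv2.imwrite('pics/s5.png',a[:,:,::-1])
E
```

```text
screw rows [12 15 18 18 18 10  9 11 12 10 12 10 12 12 12  9  3  0  0  2] yellow [ 0  0  0  0  0  0  0  0  0  3  4  5  5  5  6  7 10 13 11  6]
shift cm [0.02 0.04 0.04] y az 93.8 tilt [-0. -0. -1.] j [-0.25  0.19  1.56 -0.    1.39 -1.89] t 12.825
```

View pics/s5.png

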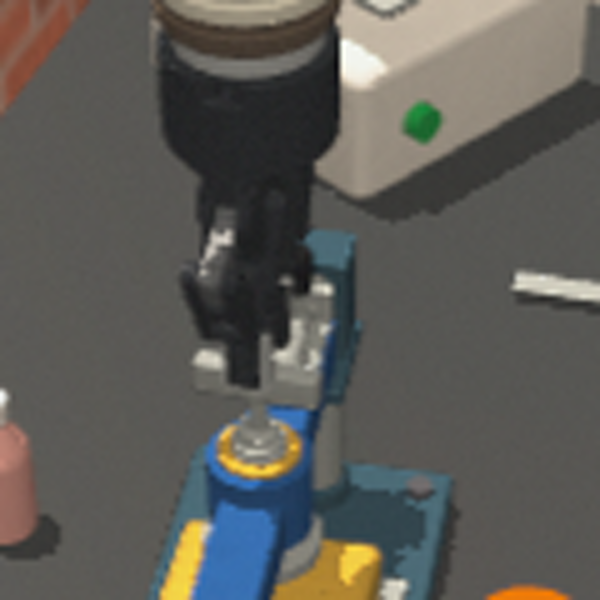

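The shoulder of the screw has sunk into the ring, from row 412 to about 425. The grip was carrying -4.8 N, the spindle's weight, just before easing, so the spindle dropped off between 120° and 160° of backward turn. I lower the fingers, regrip, and turn forward while following the sink.

Call:
{"fn": "arm_command", "kwargs": {
  "series": [
    [0,0,0.4,0,0,0,-0.4],
    [0,0,0.7,0,0,0,-0.4],
    [0,0,0.7,0,0,0,-1],
    [0,0,0.7,0,0,0,-1],
    [0,0,0.7,0,0,0,-1],
    [0,0,0.72,0,0,10,-1],
    [0,0,0.74,0,0,20,-1],
    [0,0,0.76,0,0,30,-1]
  ]
}}

```text
time: 13.82
ee_pos: [0.5852, -0.0238, 0.2043]
eef_rot: [-0.719, -3.057, -0.002]
force: [-0.2, 3.4, -1.6]
finger_gap: 0.01
gripper_force: 61.4
```

Call:
{"fn": "arm_command", "kwargs": {
  "series": [
    [0,0,0.02,0,0,10,-1],
    [0,0,0.03,0,0,20,-1],
    [0,0,0.05,0,0,30,-1],
    [0,0,0.07,0,0,40,-1],
    [0,0,0.08,0,0,50,-1],
    [0,0,0.1,0,0,60,-1],
    [0,0,0.12,0,0,70,-1],
    [0,0,0.13,0,0,80,-1]
  ]
}}

```text
time: 14.82
ee_pos: [0.586, -0.0235, 0.2029]
eef_rot: [-2.516, -1.88, -0.003]
force: [2.6, 3.8, -3.1]
finger_gap: 0.0101
gripper_force: 61.2
```

Call:
{"fn": "arm_command", "kwargs": {
  "series": [
    [0,0,0.02,0,0,10,-1],
    [0,0,0.03,0,0,20,-1],
    [0,0,0.05,0,0,30,-1],
    [0,0,0.07,0,0,40,-1],
    [0,0,0.08,0,0,50,-1],
    [0,0,0.1,0,0,60,-1],
    [0,0,0.12,0,0,70,-1],
    [0,0,0.13,0,0,80,-1]
  ]
}}

```text
time: 15.82
ee_pos: [0.5865, -0.0242, 0.2017]
eef_rot: [-3.136, 0.178, -0.004]
force: [4.2, 2.3, -4.2]
finger_gap: 0.0098
gripper_force: 61.1
```

Call:
{"fn": "arm_command", "kwargs": {
  "series": [
    [0,0,0,0,0,0,-1],
    [0,0,0,0,0,0,-1]
  ]
}}

```text
time: 16.08
ee_pos: [0.5864, -0.0242, 0.2017]
eef_rot: [-3.136, 0.164, -0.003]
force: [5.1, 1.8, -5.0]
finger_gap: 0.0096
gripper_force: 61.0
```

```bash
python3 - <<'E'
from h import *
t=screw(); go([.5853,-.0245,.202])
E
```

```text
screw rows [11 11 13 18 18 18 13  9 11  9 10 10 12 11 10  6  0  0  0  2] yellow [ 0  0  0  0  0  0  0  0  1  4  5  4  5  5  7 10 15 13 11  6]
shift cm [-0.11  0.03 -0.02] y az -96.0 tilt [ 0.002 -0.001 -1.   ] j [-0.25  0.19  1.57  0.    1.37  1.43] t 16.125
```

Call:
{"fn": "arm_command", "kwargs": {
  "series": [
    [-0.1,0,0,0,0,0,0],
    [-0.1,0,0,0,0,0,1],
    [-0.1,0,0,0,0,0,1],
    [-0.1,0,0,0,0,0,1],
    [-0.1,0,0,0,0,0,1]
  ]
}}

```text
time: 16.75
ee_pos: [0.5845, -0.0246, 0.2021]
eef_rot: [3.137, -0.169, 0.0]
force: [0.5, -0.1, -0.4]
finger_gap: 0.0854
gripper_force: 0.0
```

```bash
python3 - <<'E'
from h import *
t=screw(); go([.5853,-.0245,.202])
o=robot.get_obs(); print(o['finger_gap'],o['force'])
a=cv2.resize(t['pixels'][130:250,260:380],None,fx=5,fy=5,interpolation=cv2.INTER_CUBIC)
cv2.imwrite('pics/s6.png',a[:,:,::-1])
E
```

```text
screw rows [17 17 17 16 16 16 11  7  9 10 10 10 12 11  9  7  0  0  0  2] yellow [ 0  0  0  0  0  0  0  0  1  4  5  5  5  5  7 10 15 13 11  6]
shift cm [ 0.07 -0.01  0.  ] y az -96.2 tilt [ 0.  0. -1.] j [-0.25  0.19  1.58 -0.    1.37  1.43] t 16.8
0.08543364972992919 [-6.49614934e-05 -1.59912702e-01  1.98123544e-02]
```

View pics/s6.png

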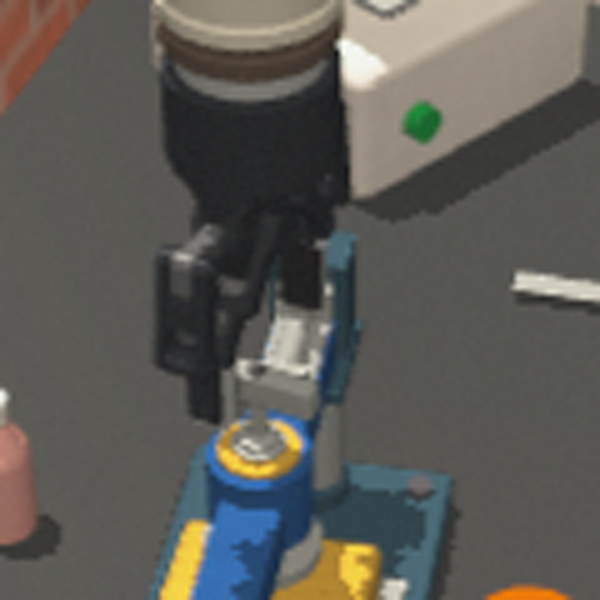

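The screw is now nearly level with the ring at (258,440), so it sank further going forward. I rotate the open fingers back 180° and regrip.

Call:
{"fn": "arm_command", "kwargs": {
  "series": [
    [0.05,0,0,0,0,-10,1],
    [0.05,0,0,0,0,-20,1],
    [0.05,0,0,0,0,-30,1],
    [0.05,0,0,0,0,-40,1],
    [0.05,0,0,0,0,-50,1],
    [0.05,0,0,0,0,-60,1],
    [0.05,0,0,0,0,-70,1],
    [0.05,0,0,0,0,-80,1]
  ]
}}

```text
time: 17.8
ee_pos: [0.585, -0.0246, 0.202]
eef_rot: [-2.506, -1.894, 0.0]
force: [-0.6, -0.1, -0.1]
finger_gap: 0.0855
gripper_force: 0.0
```

Call:
{"fn": "arm_command", "kwargs": {
  "series": [
    [0,0,0,0,0,-10,1],
    [0,0,0,0,0,-20,1],
    [0,0,0,0,0,-30,1],
    [0,0,0,0,0,-40,1],
    [0,0,0,0,0,-50,1],
    [0,0,0,0,0,-60,1],
    [0,0,0,0,0,-70,1],
    [0,0,0,0,0,-80,1]
  ]
}}

```text
time: 18.8
ee_pos: [0.585, -0.0246, 0.202]
eef_rot: [-0.702, -3.062, 0.0]
force: [0.9, -0.1, -1.2]
finger_gap: 0.0853
gripper_force: 0.0
```

Call:
{"fn": "arm_command", "kwargs": {
  "series": [
    [0,0,0,0,0,-10,1],
    [0,0,0,0,0,-20,1],
    [0,0,0,0,0,-20,1],
    [0,0,0,0,0,-20,0],
    [0,0,0,0,0,-20,-1],
    [0,0,0,0,0,-20,-1],
    [0,0,0,0,0,-20,-1],
    [0,0,0,0,0,-20,-1]
  ]
}}

```text
time: 19.8
ee_pos: [0.5851, -0.0241, 0.2022]
eef_rot: [0.169, 3.137, 0.001]
force: [-0.2, 1.9, 0.7]
finger_gap: 0.0096
gripper_force: 60.6
```

```bash
python3 - <<'E'
from h import *
t=screw(); go([.5853,-.0245,.202])
E
```

```text
screw rows [11 12 13 18 18 18 14  9 12  9 10 10 12 11  9  7  0  0  0  2] yellow [ 0  0  0  0  0  0  0  0  1  5  5  4  5  5  7 10 15 13 11  6]
shift cm [-0.02 -0.04  0.03] y az 83.8 tilt [-0.     0.001 -1.   ] j [-0.25  0.19  1.58  0.    1.37 -1.71] t 19.85
```

Call:
{"fn": "arm_command", "kwargs": {
  "series": [
    [0,0,0.02,0,0,10,-1],
    [0,0,0.03,0,0,20,-1],
    [0,0,0.05,0,0,30,-1],
    [0,0,0.07,0,0,40,-1],
    [0,0,0.08,0,0,50,-1],
    [0,0,0.1,0,0,60,-1],
    [0,0,0.12,0,0,70,-1],
    [0,0,0.13,0,0,80,-1]
  ]
}}

```text
time: 20.85
ee_pos: [0.5857, -0.0235, 0.201]
eef_rot: [2.152, 2.289, 0.004]
force: [3.3, 3.2, -0.4]
finger_gap: 0.0096
gripper_force: 60.5
```

Call:
{"fn": "arm_command", "kwargs": {
  "series": [
    [0,0,0.02,0,0,10,-1],
    [0,0,0.03,0,0,20,-1],
    [0,0,0.05,0,0,30,-1],
    [0,0,0.07,0,0,40,-1],
    [0,0,0.08,0,0,50,-1],
    [0,0,0.1,0,0,60,-1],
    [0,0,0.12,0,0,70,-1],
    [0,0,0.13,0,0,80,-1]
  ]
}}

```text
time: 21.85
ee_pos: [0.5864, -0.024, 0.1996]
eef_rot: [-3.119, -0.369, -0.006]
force: [5.9, 2.2, -1.5]
finger_gap: 0.0097
gripper_force: 60.3
```

Call:
{"fn": "arm_command", "kwargs": {
  "series": [
    [0,0,0.02,0,0,10,-1],
    [0,0,0.03,0,0,20,-1],
    [0,0,0.05,0,0,30,-1],
    [0,0,0.05,0,0,30,-1],
    [0,0,0.05,0,0,30,-1],
    [0,0,0.05,0,0,30,-1]
  ]
}}

```text
time: 22.6
ee_pos: [0.5865, -0.0244, 0.1991]
eef_rot: [-3.11, 0.442, -0.006]
force: [5.8, 2.5, -2.2]
finger_gap: 0.0099
gripper_force: 60.2
```

```bash
python3 - <<'E'
from h import *
t=screw(); go([.5853,-.0245,.1985])
o=robot.get_obs(); print(o['finger_gap'],o['force'],o['gripper_force'])
a=cv2.resize(t['pixels'][130:250,260:380],None,fx=5,fy=5,interpolation=cv2.INTER_CUBIC)
cv2.imwrite('pics/s7.png',a[:,:,::-1])
E
```

```text
screw rows [11 11 12 15 18 18 17 16  9  8  8  8 11 11 12  9  5  0  0  2] yellow [ 0  0  0  0  0  0  0  0  5  8  6  5  6  5  6  7 10 13 11  6]
shift cm [-0.12  0.04  0.06] y az -106.2 tilt [ 0.004 -0.001 -1.   ] j [-0.25  0.19  1.58  0.    1.36  1.61] t 22.65
0.009471872480148764 [ 5.51997986  1.64123572 -2.16873705] 60.23950695991516
```

View pics/s7.png

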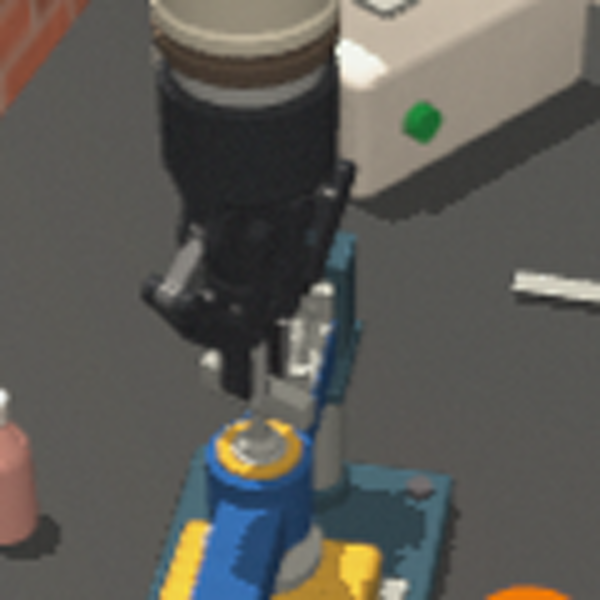

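```bash
python3 - <<'E'
from h import *
t=snap('side')
for f in(2.3,0,6,12): 
    u,v=proj(t,[.5853,-.0245,.202-f/1000]); print(f,round((u-260)*5),round((v-130)*5))
h=cv2.cvtColor(t['pixels'],cv2.COLOR_RGB2HSV); print(t['pixels'][208:226,311].tolist())
E
```

```text
2.3 256 416
0 256 412
6 256 422
12 257 431
[[104, 102, 98], [108, 108, 102], [112, 111, 104], [104, 103, 97], [92, 91, 85], [106, 106, 99], [106, 105, 98], [106, 105, 98], [107, 106, 99], [109, 107, 100], [128, 128, 118], [140, 139, 129], [132, 130, 122], [127, 126, 118], [152, 147, 134], [159, 126, 63], [176, 134, 49], [151, 116, 60]]
```

The shoulder sits at about row 431, which matches a 12 mm sink, and the bar is held with about 60 N. I hand it in.

```bash
python3 -c "
from station import robot
print(robot.close_job())"
```

```text
the job is handed in; nothing more can be done
None
```

I slid the lock bolt home, backed the spindle off until it dropped, turned it forward one full turn, and handed the job in with the handle still gripped at about 60 N; the camera view agrees with a 12 mm sink, but hand-in gave no verdict.

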